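Open the child-locked dishwasher-tablet box

ROBOT

A 6-joint arm with a two-finger parallel gripper is mounted at the origin on the work surface. World frame = base frame: x ahead of the robot, y to its left, z up, the work surface at z = 0. Lengths are in mm, angles in rad, forces in N, time in s.
With the tool pointing down it reaches from about 300 to 875 mm from the base axis. Payload 6.4 kg.
Tool frame: the origin (TCP) lies midway between the tips of the shut fingers; the grasp point (between the pads) lies 19 mm behind it (robot.grasp_offset is the distance from the TCP to the grasp point, in mm); z points along the fingers, y is the line along which they close (so a half turn about z gives the same grasp; the last joint's range is limited). The gripper opens to 88 mm and grips with 3 to 60 N. Pads are 18 mm wide; open, the fingers measure 123 mm over their backs; the gripper's body (75 mm by 187 mm) begins 45 mm behind the grasp point.
Start: joints at [1, 0.181, 1.607, -0, 1.354, -0.206], TCP at [205.128, 537.181, 238.714] pointing down, gripper open.
Joint ranges: [-2.99, 2.99], [-0.89, 2.07], [0.3, 2.58], [-1.14, 4.28], [0, 2.63], [-3.12, 3.12]. Speed limits (rad/s): [2.57, 2.57, 3.01, 3.14, 3.14, 3.14].

INTERFACE

Orientations are given as a rotation vector (axis times angle).
In Python, from bench import robot, viewer, trace gives the robot as it stands. The module is installed in compiled form; this text tells all that it offers.
- The arm moves only by the shell command python3 -m inch 'ROWS' [FORCE]. ROWS is JSON, a list of rows, each a list of 3 entries, a list of its own where there are three numbers: the shift along the tool's x, y, z in units of 150 mm (1.0 is 150 mm), then the turn about the tool's z in units of 45 degrees (1.0 is 45 degrees), then the opening, from 0 (shut) to 1 (fully open). A call has 1 to 10 rows; each row is the pose to reach, as a shift and turn from the pose commanded when the call began, along the tool's axes at that moment; what a row does not reach only later rows make up. A row lasts 1/12 s, in which the tool goes at most 41.7 mm and 7.16 degrees, less where a joint would pass 70% of its speed; a pose out of reach is approached as far as the arm can. A call with a number of a shift or a turn outside -1 to 1 is refused whole. A call with a gripper value outside its range is refused whole. The fingers move at their own pace and stop on an object; FORCE is the grip in N (left out, the last holds). Time passes only in rows, so rows that repeat a pose let the fingers close. It gives the time, the measured TCP pose, the force, the opening and the grip force at its end, in the units of the state.
- robot.read_state(): the state, without advancing time (a new reading comes with each control period).
- viewer.snapshot(name): name is "scene" or "top" or "wrist"; returns a dict with "color" (400x640x3 uint8, red, green, blue), "depth" (400x640 float32, mm along the optical axis (not along the pixel's ray), 0 where there is no reading), "fov_y" (degrees; the focal length in pixels is half the picture's height over the tangent of half this angle, whatever the lens; pixels are square), "cx", "cy" (the principal point, pixels), "origin" and "attitude" of the camera in the world. Camera axes: x right, y down, z forward; pixel columns grow to the right and rows downward; lengths in mm; the calibration is good to about 2 mm. The wrist camera is an equidistant fisheye: a pixel r from the principal point sees the ray r / f radians off the axis. A picture is of the moment at which its call begins.
- robot.finish_job(): hands the job in; it is judged then, once.
Trained networks look in a picture, given as the dict that the camera call returned (one of the last four; its "shot" number tells which), for a name from the list of things; names that differ only in an ending like _2 or _b are one class to them, and where a whole thing is asked for, a point or a joint stands for the part that bears it (a point fixed in the world has none). Each returns a list of dicts, best first, with "score" (0 to 1); they miss things now and then, are a little off and sometimes report something else, mostly with a low value. They report only what shows in the picture. A call takes as long as a camera call.
- trace(picture, query): "region" (400x640 bool, what is visible of it) and "box" ([centre column, centre row, width, height] in pixels, round what is visible of it).
The state is a dict: "clock": time; "joint_pos": joint angles; "dq": joint speeds; "joint_efforts": joint torques, N m; "tool_pos": TCP position; "tool_rot": TCP orientation; "contact_force": force on the tool from outside, world axes, zero at the start; "wrist_torque": the same for the moment, N m; "width": opening from 0.0 (shut) to 1.0 (fully open); "finger_force": force on a finger pad.
Only numpy, scipy, OpenCV 4.12 (cv2) and the standard library are available. Lean on these libraries where they do the work, as an engineer would, in place of code of your own. Each camera call takes 0.05 s, during which the arm holds its last target. There are 200 camera calls.

TASK

Open the dishwasher-tablet box: slide the little child-lock switch in the lid all the way to unlocked (to the left as seen from the box's front), then press the catch button down and let the spring lid rise slowly under the fingertip to fully open, instead of letting it fly up. Leave the lid open, the lock off, and everything else on the counter where it stands.

Things in the scene. Friction and masses are not known exactly. Their poses are not given: they have to be found in the camera images.
- caddy: dishwasher-tablet box: steel, 160 x 200 x 100 mm (its own x, y, z), fast on the counter, with a grey lid 14 mm thick whose top is 114 mm above the counter. Origin: centre of the underside. z up, -x its front (to the robot at yaw 0), +x its hinge side; turned up to 0.4 rad either way.
- switch_top (a point): centre of the top of the child-lock switch, a small white block, 24 mm (box x) by 14 mm (box y), 7 mm tall, top 1 mm below the lid's face. It runs in a black-floored slot 8 mm deep, 30 mm wide (box x), centred at box x = 5 mm, from box y = -48 to 30 mm. Locked: block centre at box y = 9 mm, leaving 50 mm of free slot on its -y side for a fingertip.
- switch (a joint): travel of the switch in m towards box +y (robot's left at yaw 0): 0 locked, 0.014 fully unlocked at the slot's +y end. Starts between 0 and 0.002, stays where it is left, about 1.2 N of friction. It blocks the catch button below about 0.009.
- catch_top (a point): centre of the top of the round white catch button, 24 mm across, near the lid's front edge at box x = -58 mm, y = 0; with the lid shut its top is 122 mm above the counter, 8 mm above the lid's top face when not pressed.
- catch (a joint): how far the button is pressed, in m: 0 out, 0.006 fully down (about 3.5 N); springs back. With the child lock off, the catch lets go from about 0.0035; keep the button down until the lid has begun to lift.
- lid_hinge (a point): point on the lid's hinge axis, which runs along box y at box x = 80 mm, 100 mm above the counter. The point turns with the lid; when shut its axes are those of the box. The lid reaches 162 mm from here towards -x; its top face is 14 mm above this point; the button is 138 mm away.
- lid (a joint): lid opening angle in rad: 0 shut, 1.2 fully open at its stop. Once the catch is released a spring lifts it, with about 3.5 N at the button at first, less later; it flies up if nothing rests on it, follows a fingertip that rises slowly, and stays fully open by itself.
- canister: plain lidded steel storage canister, 110 mm across, 120 mm tall, without switch or button; loose bystander, origin under its centre
- salt: small steel salt shaker, 40 mm across, 78 mm tall; loose bystander, origin under its centre
- mug: white mug, 76 mm across, 85 mm tall; loose bystander, origin under its centre
- jar: glass jar with steel cap, 70 mm across, 110 mm tall; loose bystander, origin under its centre
- mill: dark wooden pepper mill, 56 mm across, 160 mm tall; loose bystander, origin under its centre
- spoon: wooden spoon lying on the counter; loose bystander

How it is judged:
By the outcome, as a careful person would: the job done as asked, in the order asked, and still so for the second after the job is handed in, with the robot touching nothing.
It also fails if it takes over 48 s, if anything falls off the work surface, if the arm or the gripper's body presses on something with over 40 N, if the wrist force passes 120 N, or if a joint passes its speed limit or range.

## Working session

There is one attempt and no reset: what is moved stays moved. The work goes in short steps, Python scripts to look and compute and a shell command to move; the robot and the scene stay as the last step left them, time stands still between calls to the robot, and variables do not carry over. Pictures are saved under pics/ and viewed, at most 10 in all, crops included, and the job is handed in when it is done.

```bash
mkdir -p pics
cat > h.py <<'E'
import numpy as np, cv2
from scipy.spatial.transform import Rotation as R
from bench import robot, viewer, trace
def att(p):
    a=np.array(p["attitude"],float)
    return a if a.shape==(3,3) else R.from_rotvec(a).as_matrix()
def world(p,m=None,name=""):
    f=200/np.tan(np.radians(p["fov_y"])/2)
    v,u=np.nonzero(p["depth"]>0) if m is None else np.nonzero(m&(p["depth"]>0))
    d=p["depth"][v,u]
    x=(u-p["cx"])/f; y=(v-p["cy"])/f
    if name=="wrist":
        r=np.hypot(x,y); s=np.where(r>1e-6,np.tan(r)/np.maximum(r,1e-6),1); x=x*s;y=y*s
    P=np.stack([x*d,y*d,d],1)
    return P@att(p).T+np.array(p["origin"]),u,v
def save(p,n): cv2.imwrite(f"pics/{n}.png",p["color"][:,:,::-1])
E
python3 - <<'E'
from h import *
for n in ["scene","top"]:
    p=viewer.snapshot(n); save(p,n)
    print(n,p["origin"],p["attitude"],p["fov_y"])
    for q in ["caddy","switch_top","catch_top","canister","salt","mug","jar","mill","spoon"]:
        for t in trace(p,q)[:2]:
            P,u,v=world(p,t["region"])
            if len(P): print(q,round(t["score"],2),np.round(t["box"]),np.round(np.median(P,0)),np.round(P.min(0)),np.round(P.max(0)))
a=cv2.imread("pics/scene.png");b=cv2.imread("pics/top.png")
cv2.imwrite("pics/both.png",cv2.resize(np.vstack([a,b]),(480,600)))
print(robot.read_state())
E
```

```text
scene [1257.76876555 -551.28192203  759.2059424 ] [-2.0068007  -0.99518642  0.509244  ] 50.17343314542692
caddy 0.81 [381. 202.  89.  80.] [623. 143. 108.] [374.  25.  -3.] [751. 419. 125.]
caddy 0.57 [384. 185.   6.   6.] [594. 198. 113.] [582. 191. 107.] [607. 208. 116.]
switch_top 0.55 [385. 186.   5.   5.] [595. 198. 113.] [587. 194. 109.] [607. 208. 115.]
catch_top 0.5 [364. 176.   9.  11.] [539. 172. 122.] [524. 164. 115.] [549. 187. 125.]
canister 0.84 [261. 250.  47.  64.] [ 602. -202.   98.] [ 381. -242.   -1.] [ 626. -103.  123.]
canister 0.41 [385. 185.   4.   6.] [596. 200. 113.] [587. 194. 107.] [607. 209. 116.]
salt 0.78 [327. 233.  16.  29.] [598.  -4.  43.] [499. -15.  -1.] [608.  69.  79.]
salt 0.72 [387. 262.  34.  58.] [794.  14.  79.] [682.  -5.  -2.] [816. 162. 113.]
mug 0.71 [275. 194.  36.  36.] [389. -10.  55.] [256. -67.  -2.] [414.  38.  89.]
mug 0.2 [326. 235.  19.  33.] [598.  -5.  43.] [572. -15.   0.] [608.  17.  79.]
jar 0.81 [388. 261.  33.  57.] [794.  14.  80.] [673.  -5.  -3.] [816. 168. 113.]
jar 0.17 [261. 251.  44.  63.] [ 602. -203.   98.] [ 382
[... 982 characters left out ...]
8.  28.]
{'clock': 1.0, 'joint_pos': array([ 9.99698169e-01,  1.80773189e-01,  1.60694304e+00, -7.49210663e-06,
        1.35382505e+00, -2.06283222e-01]), 'dq': array([-0.00037693,  0.00021411,  0.00081618,  0.0008703 , -0.00051045,
        0.00023866]), 'joint_efforts': array([-4.54882284e-04, -4.33850169e+01, -3.42170584e+01,  7.02402927e-02,
        3.10574798e-02, -4.64473644e-06]), 'tool_pos': array([205.14319669, 537.19904071, 238.75711851]), 'tool_rot': array([5.69870194e-01, 3.08944776e+00, 7.03271962e-05]), 'contact_force': array([ 0.61464756, -1.40635587,  0.06711229]), 'wrist_torque': array([-0.03892202,  0.01959934,  0.01084026]), 'finger_force': 0.0, 'width': 0.9972429933811007}
```

View pics/both.png

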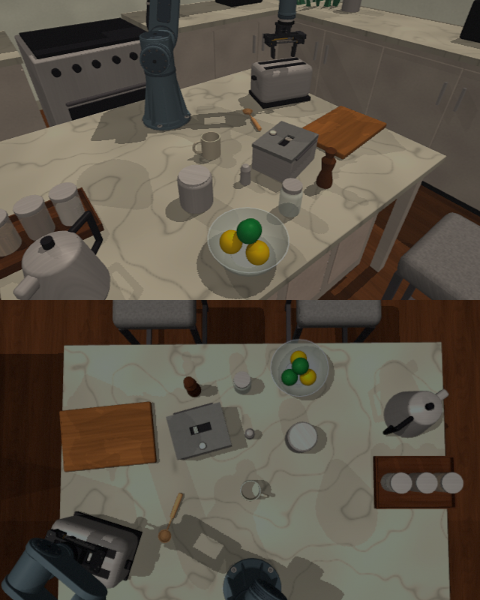

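The composite shows the box at about (285,150) in the scene half and (200,430) in the top half. It is turned about 0.3 rad, with the switch slot near (200,428). The gripper is over the toaster. Next I'll fit the lid's outline.

```bash
python3 - <<'E'
from h import *
for n in ["top","scene"]:
    p=viewer.snapshot(n)
    P,u,v=world(p)
    k=(abs(P[:,2]-114)<(8 if n=="top" else 4))&(np.hypot(P[:,0]-600,P[:,1]-190)<150)
    m=np.zeros((400,640),np.uint8); m[v[k],u[k]]=1
    c,l,s,_=cv2.connectedComponentsWithStats(m); i=1+np.argmax(s[1:,4])
    k2=k.copy(); k2[k]=l[v[k],u[k]]==i
    Q=P[k2][:,:2].astype(np.float32)
    r=cv2.minAreaRect(Q); print(n,r,np.median(P[k2][:,2]),len(Q))
    best=[]
    for q in ["catch_top","switch_top"]:
        P2=world(p,trace(p,q)[0]["region"])[0]; best.append(np.mean(P2,0)); print(q,best[-1])
    # dark slot
    g=p["color"].max(2); d=k2&(g[v,u]<45); print("dark",d.sum(),P[d].mean(0) if d.any() else 0)
E
python3 -m inch '[[[0,0,-0.27],0,0],[[0,0,-0.55],0,0],[[0,0,-0.7],0,0]]' 20
```

```text
top ((591.9259643554688, 192.8399658203125), (169.44631958007812, 204.710205078125), 15.224365234375) 114.70068088505002 4330
catch_top [533.85389553 176.54822604 123.57610634]
switch_top [592.62688786 202.45659194 114.18914633]
dark 159 [598.17611098 181.75268142 108.64599405]
scene ((591.1141967773438, 190.65203857421875), (164.0055694580078, 210.15000915527344), 15.302947998046875) 114.63169730623031 2397
catch_top [539.40373007 172.01092209 122.30828859]
clock: 1.55
tool_pos: [205.6, 538.0, 348.2]
tool_rot: [0.569, 3.088, 0.007]
contact_force: [0.4, 0.8, 1.5]
width: 0.797
finger_force: 0.0Traceback (most recent call last):
  File "<stdin>", line 13, in <module>
IndexError: list index out of range
```

The box yaw is about 0.266 rad with its centre near (592,192), and the catch and switch positions agree with that. Next I'll turn the tool into the box axes and move above the slot.

```bash
python3 -m inch '[[[-0.2,-0.08,-0.7],-0.14,0],[[-0.4,-0.16,-0.7],-0.28,0],[[-0.6,-0.24,-0.7],-0.42,0],[[-0.8,-0.32,-0.7],-0.56,0],[[-1,-0.4,-0.7],-0.7,0],[[-1,-0.4,-0.7],-0.8,0]]'
python3 - <<'E'
from h import *
s=robot.read_state();T=R.from_rotvec(s["tool_rot"]).as_matrix();print(s["tool_pos"],T.round(3))
d=np.array([603,172,250])-s["tool_pos"];print(T.T@d/150)
E
```

```text
clock: 2.05
tool_pos: [327.8, 424.4, 450.1]
tool_rot: [-0.414, 3.111, -0.001]
contact_force: [-1.0, 0.8, -1.4]
width: 0.341
finger_force: 0.0
[327.75487985 424.4333973  450.14337858] [[-0.965 -0.261  0.003]
 [-0.261  0.965 -0.   ]
 [-0.003 -0.001 -1.   ]]
[-1.32700534 -2.10263891  1.34071479]
```

```bash
python3 -m inch '[[[-0.15,-0.23,0.13],0,0],[[-0.3,-0.46,0.26],0,0],[[-0.45,-0.69,0.4],0,0],[[-0.65,-1,0.6],0,0],[[-0.65,-1,0.6],0,0]]'; python3 -m inch '[[[-0.15,-0.23,0.13],0,0],[[-0.3,-0.46,0.26],0,0],[[-0.45,-0.69,0.4],0,0],[[-0.65,-1,0.6],0,0],[[-0.68,-1,0.7],0,0],[[-0.68,-1,0.7],0,0]]'
python3 - <<'E'
from h import *
s=robot.read_state();T=R.from_rotvec(s["tool_rot"]).as_matrix();print(s["tool_pos"],T.round(3),s["width"])
for n in ["wrist","top"]:
    p=viewer.snapshot(n); save(p,n+"1"); print(p["origin"],p["attitude"],p["fov_y"])
    for q in ["switch_top","catch_top"]:
        for t in trace(p,q)[:1]:
            P,u,v=world(p,t["region"],n); print(n,q,t["score"],t["box"],np.median(P,0),(P.min(0)+P.max(0))/2)
    P,u,v=world(p,None,n); k=(abs(P[:,2]-114)<5)&(np.hypot(P[:,0]-592,P[:,1]-192)<140)
    print(cv2.minAreaRect(P[k][:,:2].astype(np.float32)),k.sum())
    k=(abs(P[:,2]-106)<3.5)&(np.hypot(P[:,0]-595,P[:,1]-192)<50)
    if k.sum()>4: print("slot",cv2.minAreaRect(P[k][:,:2].astype(np.float32)),np.median(P[k],0),k.sum())
E
```

```text
clock: 2.47
tool_pos: [458.3, 306.1, 357.3]
tool_rot: [0.411, -3.114, 0.001]
contact_force: [0.7, 0.1, 0.1]
width: 0.005
finger_force: 0.0
clock: 2.97
tool_pos: [595.4, 185.5, 247.1]
tool_rot: [0.404, -3.108, 0.002]
contact_force: [-1.7, 0.4, -0.7]
width: 0.004
finger_force: 0.0
[595.42342493 185.51061704 247.11057609] [[-0.967 -0.256 -0.007]
 [-0.256  0.967 -0.002]
 [ 0.008 -0.    -1.   ]] 0.00430268769634325
[522.20173786 166.21055863 394.13496308] [1.79447485 2.33292324 0.34085741] 65.70646984690485
wrist switch_top 0.54 [335.9, 192.4, 14.4, 22.9] [592.34413237 203.0116498  113.5723147 ] [592.96703182 203.18502559 110.47338073]
wrist catch_top 0.86 [326.6, 125.0, 26.5, 21.9] [534.85746931 177.2163891  122.60010354] [535.08391781 177.81342765 119.47427606]
((589.5379028320312, 192.11962890625), (161.27572631835938, 205.7266082763672), 14.875391960144043) 29828
slot ((599.0370483398438, 185.79165649414062), (28.647993087768555, 79.1030044555664), 15.185457229614258) [600.05775358 180.27589435 106.64332287] 1974
[ 439.52663951   12.33297135 1491.56195268] [-2.18201176  2.1878664  -0.04341626] 42.83116307338101
top switch_top 0.2 [402.6, 182.9, 38.5, 42.7] [ 562.58850938 -178.10740055  119.89175638] [ 565.06042708 -181.88218335   62.15896345]
((590.8865356445312, 192.26602172851562), (166.34324645996094, 204.44183349609375), 15.022680282592773) 1849
slot ((579.5469970703125, 182.9471435546875), (40.48469924926758, 90.20095825195312), 15.402351379394531) [597.90951496 160.06727043 106.82986386] 67
```

View pics/wrist1.png

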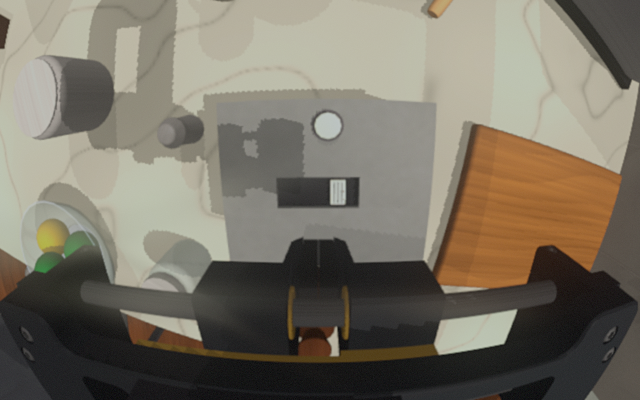

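The wrist view shows the button at (327,125), the slot spanning columns 277–359, and the switch at (338,193), with its free side on the left. I'll measure the fingertip size and work out the shift.

```bash
cat >> h.py <<'E'
YAW=0.2635; C=np.array([591.6,193,0]); B=R.from_euler('z',YAW).as_matrix()
def where():
    s=robot.read_state();T=R.from_rotvec(s["tool_rot"]).as_matrix()
    print("t",round(s["clock"],2),"box",(B.T@(s["tool_pos"]-C)).round(1),"Fbox",(B.T@s["contact_force"]).round(2),"yawerr deg",round(np.degrees(np.arctan2(T[1,1],T[0,1])-np.pi/2-YAW),2)); return s,T
def to(b):
    s,T=where(); d=C+B@np.array(b,float)-s["tool_pos"]; print("shift units",(T.T@d/150).round(3))
E
python3 - <<'E'
from h import *
to([5,-22,130])
s,T=where()
p=viewer.snapshot("wrist");P,u,v=world(p,None,"wrist")
q=(P-s["tool_pos"])@T
for a,b in [(-6,-0.5),(-12,-6),(-20,-12),(-30,-20),(-45,-30)]:
    k=(q[:,2]>a)&(q[:,2]<b)&(abs(q[:,1])<60)&(abs(q[:,0])<40)
    if k.any(): print(a,b,k.sum(),q[k].min(0).round(1),q[k].max(0).round(1))
E
```

```text
t 3.27 box [  2.4  -2.4 255.8] Fbox [-0.52  0.49 -0.01] yawerr deg 0.1
shift units [-0.015 -0.13   0.839]
t 3.27 box [  2.4  -2.4 255.8] Fbox [-0.52  0.49 -0.01] yawerr deg 0.1
-6 -0.5 187 [  7.7 -12.8  -6. ] [11.5 12.5 -0.6]
-12 -6 307 [  8.8 -14.6 -12. ] [12.  14.4 -6. ]
-20 -12 527 [ -4.3 -14.9 -20. ] [ 11.9  15.1 -12. ]
-30 -20 725 [ -2.2 -15.5 -30. ] [ 12.2  15.4 -20. ]
-45 -30 1058 [  3.7 -11.2 -45. ] [ 12.3  11.  -30. ]
```

```bash
python3 -m inch '[[[-0.01,-0.1,0.1],0,0],[[-0.015,-0.13,0.3],0,0],[[-0.015,-0.13,0.5],0,0],[[-0.015,-0.13,0.7],0,0],[[-0.015,-0.13,0.8],0,0],[[-0.015,-0.13,0.839],0,0],[[-0.015,-0.13,0.839],0,0],[[-0.015,-0.13,0.839],0,0]]'; python3 -c "
from h import *
to([5,-22,108.5])"
```

```text
clock: 3.98
tool_pos: [602.6, 172.4, 129.6]
tool_rot: [-0.414, 3.112, -0.0]
contact_force: [-0.0, -0.0, 1.2]
width: 0.006
finger_force: 0.0
t 3.98 box [  5.2 -22.7 129.6] Fbox [-0.05 -0.03  1.16] yawerr deg 0.06
shift units [0.002 0.005 0.141]
```

```bash
python3 -m inch '[[[0,0,0.05],0,0],[[0,0,0.1],0,0],[[0,0,0.14],0,0],[[0,0,0.14],0,0],[[0,0,0.14],0,0]]'; python3 -c "
from h import *
to([5,-1.5,108.5])"; python3 -m inch '[[[0,0.02,0],0,0],[[0,0.04,0],0,0],[[0,0.06,0],0,0],[[0,0.07,0],0,0],[[0,0.08,0],0,0],[[0,0.09,0],0,0],[[0,0.1,0],0,0],[[0,0.11,0],0,0]]'; python3 -c "
from h import *
where()"
```

```text
clock: 4.4
tool_pos: [601.9, 171.7, 106.8]
tool_rot: [-0.413, 3.114, -0.0]
contact_force: [-0.6, -0.4, -0.3]
width: 0.006
finger_force: 0.0
t 4.4 box [  4.4 -23.3 106.8] Fbox [-0.69 -0.2  -0.31] yawerr deg -0.0
shift units [-0.004  0.145 -0.011]
clock: 5.07
tool_pos: [597.5, 187.6, 106.8]
tool_rot: [0.413, -3.114, 0.0]
contact_force: [-0.7, -1.4, -0.3]
width: 0.004
finger_force: 0.6
t 5.07 box [  4.3  -6.8 106.8] Fbox [-1.1  -1.2  -0.28] yawerr deg -0.0
```

```bash
python3 -m inch '[[[0,0.01,0],0,0],[[0,0.02,0],0,0],[[0,0.03,0],0,0],[[0,0.04,0],0,0],[[0,0.045,0],0,0],[[0,0.05,0],0,0]]'; python3 -c "
from h import *
where()"; python3 -m inch '[[[0,0.005,0],0,0],[[0,0.01,0],0,0],[[0,0.015,0],0,0]]';python3 -c "
from h import *
where()"
```

```text
clock: 5.57
tool_pos: [595.5, 195.0, 106.8]
tool_rot: [0.413, -3.114, 0.0]
contact_force: [0.4, -1.2, -0.3]
width: 0.003
finger_force: 0.6
t 5.57 box [  4.3   0.9 106.8] Fbox [ 0.02 -1.3  -0.3 ] yawerr deg 0.01
clock: 5.82
tool_pos: [595.1, 196.5, 106.8]
tool_rot: [0.413, -3.114, 0.002]
contact_force: [0.7, -6.0, 0.1]
width: 0.002
finger_force: 2.9
t 5.82 box [  4.3   2.5 106.8] Fbox [-0.9  -5.94  0.06] yawerr deg 0.01
```

The switch reached its end stop at about 6 N. I'll back off, rise, move over the button, and check the switch.

```bash
python3 -m inch '[[[0,-0.02,0],0,0],[[0,-0.03,0],0,0],[[0,-0.03,-0.1],0,0],[[0,-0.03,-0.2],0,0],[[0,-0.03,-0.25],0,0],[[0,-0.03,-0.25],0,0]]'
python3 - <<'E'
from h import *
p=viewer.snapshot("wrist");save(p,"w2");cv2.imwrite("pics/w2c.png",cv2.resize(p["color"][80:260,200:450,::-1],None,fx=2.5,fy=2.5))
for q in ["switch_top","catch_top"]:
    for t in trace(p,q)[:1]:
        P=world(p,t["region"],"wrist")[0]; print(q,t["score"],(B.T@(np.median(P,0)-C)).round(1))
to([-55,0,130])
E
```

```text
clock: 6.32
tool_pos: [597.7, 193.0, 146.8]
tool_rot: [-0.412, 3.11, 0.001]
contact_force: [0.6, 0.1, -0.5]
width: 0.003
finger_force: 0.0
switch_top 0.73 [  2.4  22.4 113.5]
catch_top 0.63 [-5.900e+01  1.000e-01  1.227e+02]
t 6.47 box [  4.   -1.4 143.7] Fbox [ 0.21 -0.53  0.87] yawerr deg -0.0
shift units [0.393 0.009 0.092]
```

View pics/w2c.png

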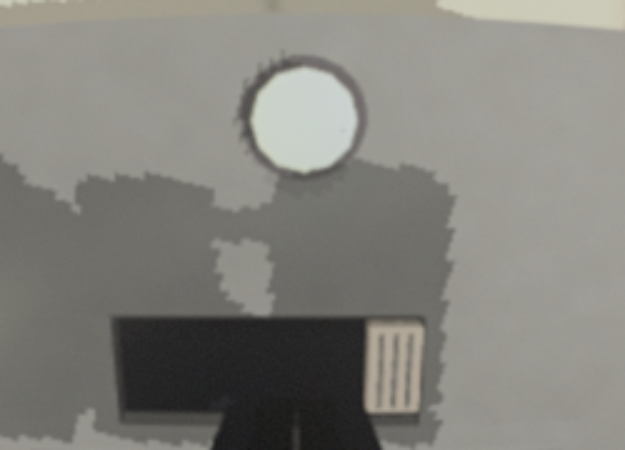

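The crop shows the switch at (395,367), hard against the slot's right (+y) end, so it is fully unlocked. The button is at (305,120). Next I'll move over the button and press it.

```bash
python3 -m inch '[[[0.12,0.009,0],0,0],[[0.25,0.009,0],0,0],[[0.35,0.009,0.03],0,0],[[0.39,0.009,0.07],0,0],[[0.39,0.009,0.09],0,0],[[0.39,0.009,0.09],0,0],[[0.39,0.009,0.09],0,0]]'; python3 -c "
from h import *
to([-55,0,116.5])"
```

```text
clock: 7.05
tool_pos: [539.9, 178.8, 130.5]
tool_rot: [0.413, -3.114, -0.0]
contact_force: [0.8, -0.7, -1.0]
width: 0.003
finger_force: 0.0
t 7.05 box [-53.6  -0.2 130.5] Fbox [ 0.62 -0.92 -0.97] yawerr deg -0.01
shift units [0.01  0.002 0.093]
```

```bash
python3 -m inch '[[[0.01,0,0.03],0,0],[[0.01,0,0.06],0,0],[[0.01,0,0.07],0,0],[[0.01,0,0.08],0,0],[[0.01,0,0.09],0,0],[[0.01,0,0.095],0,0],[[0.01,0,0.095],0,0]]'
python3 - <<'E'
from h import *
s,T=where()
# plan: corner track, lid coords s,n; tip centre = corner+10
def cen(th,S=143,n=17): return np.array([80-S*np.cos(th)+n*np.sin(th)+8,100+S*np.sin(th)+n*np.cos(th)])
c0=cen(0)
for th in np.arange(0,1.31,.1):
    d=cen(th)-c0; print(round(th,2),cen(th).round(1),"units x,z",(-d/150).round(3))
E
```

```text
clock: 7.63
tool_pos: [538.4, 178.4, 116.9]
tool_rot: [-0.413, 3.113, -0.0]
contact_force: [1.2, -0.0, 3.1]
width: 0.007
finger_force: 1.5
t 7.63 box [-55.1  -0.2 116.9] Fbox [ 1.13 -0.34  3.07] yawerr deg -0.0
0.0 [-55. 117.] units x,z [-0. -0.]
0.1 [-52.6 131.2] units x,z [-0.016 -0.095]
0.2 [-48.8 145.1] units x,z [-0.042 -0.187]
0.3 [-43.6 158.5] units x,z [-0.076 -0.277]
0.4 [-37.1 171.3] units x,z [-0.119 -0.362]
0.5 [-29.3 183.5] units x,z [-0.171 -0.443]
0.6 [-20.4 194.8] units x,z [-0.231 -0.518]
0.7 [-10.4 205.1] units x,z [-0.297 -0.588]
0.8 [  0.6 214.4] units x,z [-0.37 -0.65]
0.9 [ 12.4 222.6] units x,z [-0.45  -0.704]
1.0 [ 25.  229.5] units x,z [-0.534 -0.75 ]
1.1 [ 38.3 235.2] units x,z [-0.622 -0.788]
1.2 [ 52.  239.4] units x,z [-0.714 -0.816]
1.3 [ 66.1 242.3] units x,z [-0.808 -0.836]
```

```bash
python3 -m inch '[[[0,0,0],0,0],[[-0.001,0,-0.01],0,0],[[-0.002,0,-0.02],0,0],[[-0.004,0,-0.03],0,0],[[-0.006,0,-0.04],0,0],[[-0.008,0,-0.05],0,0],[[-0.01,0,-0.06],0,0],[[-0.012,0,-0.07],0,0],[[-0.014,0,-0.08],0,0],[[-0.016,0,-0.095],0,0]]'
python3 - <<'E'
from h import *
where()
p=viewer.snapshot("wrist");save(p,"w3")
for t in trace(p,"catch_top")[:1]:
    P=world(p,t["region"],"wrist")[0]; print(t["score"],(B.T@(np.median(P,0)-C)).round(1))
E
```

```text
clock: 8.47
tool_pos: [540.1, 179.0, 130.9]
tool_rot: [0.413, -3.114, 0.0]
contact_force: [2.3, -0.7, 2.4]
width: 0.005
finger_force: 1.2
t 8.47 box [-5.330e+01 -1.000e-01  1.309e+02] Fbox [ 2.06 -1.24  2.36] yawerr deg -0.0
0.79 [-6.570e+01 -1.000e-01  1.307e+02]
```

View pics/w3.png

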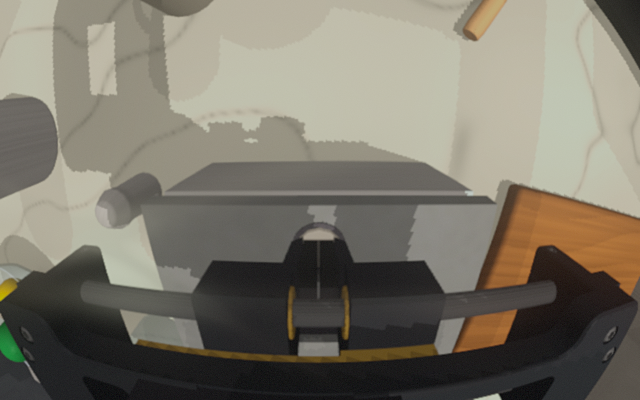

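The lid has lifted and is following the tip: the button shows at (320,232), and there is an open gap at the front edge near row 195. I'll keep going along the arc.

```bash
python3 -m inch '[[[-0.004,0,-0.018],0,0],[[-0.009,0,-0.036],0,0],[[-0.014,0,-0.055],0,0],[[-0.02,0,-0.073],0,0],[[-0.026,0,-0.092],0,0],[[-0.032,0,-0.11],0,0],[[-0.039,0,-0.128],0,0],[[-0.046,0,-0.146],0,0],[[-0.053,0,-0.164],0,0],[[-0.06,0,-0.182],0,0]]'; python3 -c "
from h import *
where()"; python3 -m inch '[[[-0.008,0,-0.017],0,0],[[-0.016,0,-0.034],0,0],[[-0.025,0,-0.051],0,0],[[-0.034,0,-0.068],0,0],[[-0.043,0,-0.085],0,0],[[-0.053,0,-0.102],0,0],[[-0.063,0,-0.118],0,0],[[-0.073,0,-0.134],0,0],[[-0.084,0,-0.15],0,0],[[-0.095,0,-0.166],0,0]]'; python3 -c "
from h import *
where()"
```

```text
clock: 9.4
tool_pos: [548.8, 181.4, 158.4]
tool_rot: [0.413, -3.114, -0.0]
contact_force: [-0.8, 0.5, 2.6]
width: 0.004
finger_force: 1.2
t 9.4 box [-4.430e+01 -1.000e-01  1.584e+02] Fbox [-0.63  0.67  2.64] yawerr deg -0.0
clock: 10.23
tool_pos: [562.9, 185.1, 183.3]
tool_rot: [-0.413, 3.114, 0.0]
contact_force: [-0.3, 0.7, 4.2]
width: 0.01
finger_force: 1.0
t 10.23 box [-2.980e+01 -1.000e-01  1.833e+02] Fbox [-0.07  0.76  4.21] yawerr deg 0.0
```

```bash
python3 -m inch '[[[-0.012,0,-0.015],0,0],[[-0.024,0,-0.03],0,0],[[-0.036,0,-0.045],0,0],[[-0.048,0,-0.06],0,0],[[-0.06,0,-0.075],0,0],[[-0.073,0,-0.089],0,0],[[-0.086,0,-0.103],0,0],[[-0.099,0,-0.117],0,0],[[-0.112,0,-0.131],0,0],[[-0.126,0,-0.145],0,0]]'; python3 -c "
from h import *
where()"; python3 -m inch '[[[-0.014,0,-0.013],0,0],[[-0.028,0,-0.026],0,0],[[-0.043,0,-0.038],0,0],[[-0.058,0,-0.05],0,0],[[-0.073,0,-0.062],0,0],[[-0.089,0,-0.073],0,0],[[-0.105,0,-0.084],0,0],[[-0.121,0,-0.095],0,0],[[-0.137,0,-0.106],0,0],[[-0.153,0,-0.116],0,0]]'
python3 - <<'E'
from h import *
where()
a=viewer.snapshot("scene");cv2.imwrite("pics/s5.png",cv2.resize(a["color"][100:280,250:500,::-1],None,fx=2.5,fy=2.5))
E
```

```text
clock: 11.07
tool_pos: [581.1, 190.0, 205.0]
tool_rot: [-0.413, 3.114, 0.0]
contact_force: [0.9, 0.0, 2.6]
width: 0.005
finger_force: 0.9
t 11.07 box [-1.09e+01 -2.00e-01  2.05e+02] Fbox [ 0.84 -0.19  2.63] yawerr deg -0.0
clock: 11.9
tool_pos: [603.3, 196.0, 222.4]
tool_rot: [-0.413, 3.114, -0.0]
contact_force: [-0.1, 0.2, 2.6]
width: 0.002
finger_force: 0.8
t 11.9 box [ 1.210e+01 -1.000e-01  2.224e+02] Fbox [0.   0.2  2.59] yawerr deg 0.0
```

View pics/s5.png

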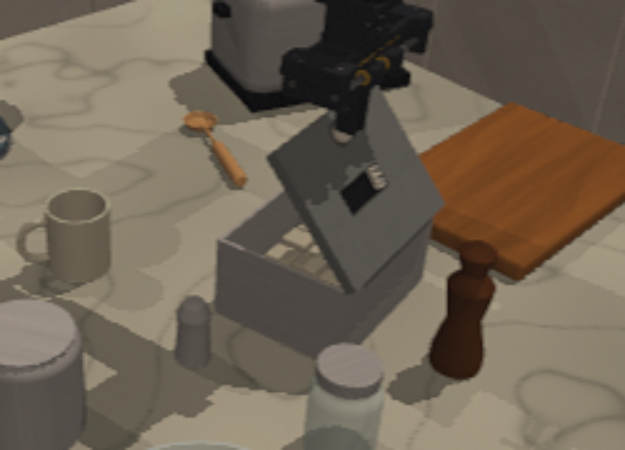

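The lid is about 0.9 rad open with the tip resting on the button at (343,135), and the switch is unlocked at (376,177). I'll continue to the stop.

```bash
python3 -m inch '[[[-0.017,0,-0.01],0,0],[[-0.034,0,-0.02],0,0],[[-0.051,0,-0.029],0,0],[[-0.068,0,-0.038],0,0],[[-0.085,0,-0.046],0,0],[[-0.102,0,-0.054],0,0],[[-0.119,0,-0.062],0,0],[[-0.137,0,-0.07],0,0],[[-0.154,0,-0.077],0,0],[[-0.172,0,-0.084],0,0]]'; python3 -c "
from h import *
where()"; python3 -m inch '[[[-0.018,0,-0.006],0,0],[[-0.036,0,-0.012],0,0],[[-0.055,0,-0.017],0,0],[[-0.073,0,-0.022],0,0],[[-0.092,0,-0.027],0,0],[[-0.111,0,-0.032],0,0],[[-0.13,0,-0.036],0,0],[[-0.149,0,-0.04],0,0],[[-0.168,0,-0.044],0,0],[[-0.186,0,-0.048],0,0]]'; python3 -c "
from h import *
where()"; python3 -m inch '[[[-0.02,0,-0.02],0,0],[[-0.04,0,-0.04],0,0],[[-0.06,0,-0.06],0,0],[[-0.08,0,-0.1],0,0],[[-0.1,0,-0.2],0,0],[[-0.1,0,-0.35],0,0],[[-0.1,0,-0.5],0,0],[[-0.1,0,-0.6],0,0],[[-0.1,0,-0.6],0,0]]'
python3 - <<'E'
from h import *
where()
a=viewer.snapshot("scene");cv2.imwrite("pics/s6.png",cv2.resize(a["color"][100:280,250:500,::-1],None,fx=2.5,fy=2.5))
for q in ["canister","salt","mug","jar","mill","spoon"]:
    for t in trace(a,q)[:1]: print(q,np.round(t["box"]))
for t in trace(a,"catch_top")[:1]:
    P=world(a,t["region"])[0]; print(t["score"],(B.T@(np.median(P,0)-C)).round(1), "expect ~", 80-138*np.cos(1.2)+22*np.sin(1.2), 100+138*np.sin(1.2)+22*np.cos(1.2))
E
```

```text
clock: 12.78
tool_pos: [628.2, 202.7, 234.9]
tool_rot: [0.413, -3.114, 0.0]
contact_force: [0.8, 0.0, 1.8]
width: -0.0
finger_force: 0.6
t 12.78 box [ 3.790e+01 -1.000e-01  2.349e+02] Fbox [ 0.8  -0.21  1.83] yawerr deg 0.0
clock: 13.62
tool_pos: [654.9, 210.0, 241.6]
tool_rot: [0.413, -3.113, 0.0]
contact_force: [-0.2, 0.3, -0.5]
width: 0.004
finger_force: 0.0
t 13.62 box [ 6.550e+01 -1.000e-01  2.416e+02] Fbox [-0.07  0.34 -0.54] yawerr deg -0.0
clock: 14.37
tool_pos: [671.1, 214.2, 337.5]
tool_rot: [-0.412, 3.107, 0.0]
contact_force: [-0.2, 0.6, 0.7]
width: 0.01
finger_force: 0.0
t 14.37 box [ 8.230e+01 -3.000e-01  3.375e+02] Fbox [-0.02  0.64  0.66] yawerr deg 0.01
canister [261. 251.  45.  62.]
salt [327. 234.  12.  30.]
mug [275. 193.  32.  35.]
jar [386. 262.  33.  56.]
mill [435. 224.  29.  53.]
spoon [336. 159.  26.  30.]
```

View pics/s6.png

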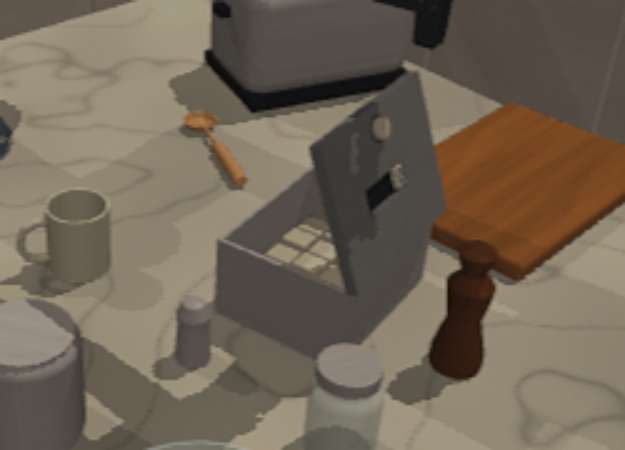

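The lid stands open by itself, with the button at (381,128) and the switch at the unlocked end at (398,177). The bystanders have not moved. I'll check the angle and hand the job in.

Run:
```python
from h import *
a=viewer.snapshot("scene");P=world(a)[0];b=(P-C)@B
k=(b[:,2]>130)&(b[:,2]<240)&(abs(b[:,1])<95)&(b[:,0]>0)&(b[:,0]<120)&(b[:,0]+.39*b[:,2]>110)
m=np.polyfit(b[k,2],b[k,0],1);th=np.arctan2(1,-m[0]);print(k.sum(),th)
if th>1.12: print(robot.finish_job())
```

```text
1735 1.2152626496814338
the job is handed in; nothing more can be done
None
```

The job is handed in: the child lock is fully off, and the lid rose slowly under the fingertip to fully open (measured about 1.2 rad) and stays there. The bystanders look unmoved in the last picture, and it took about 14 s of the 48 s allowed.

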